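# Stow the gate's locking bar in its bay past the post

### The job

Put the green locking bar of the shop gate away in its blue bay on the counter by pushing only: with closed fingertips push one end and then the other, so that the bar swings round the open side of the post and points into the mouth, then push it lengthwise until it is fully home against the back of the bay. Keep the bar flat on the counter, never straddling, pinching or lifting it with the fingers, and leave everything else on the counter where it stands.

Things in the scene. Friction and masses are not known exactly. Their poses are not given: they have to be found in the camera images.
- bar: Locking bar of the folding gate: straight green square tube with black end caps, 220 long, 35 wide, 35 high, about 0.45 kg, loose on the counter, sliding with ordinary friction. Origin at the centre of its underside; x axis along its length (ends at x = +110 and -110 mm), y across, z up. Both ends are alike; either may go in first.
- bar_mid (a point): The centre of the green bar, half-way up (17.5 mm above its underside).
- bay: Blue three-sided steel holder fixed to the counter, open above, walls 30 high, 6 thick, no raised floor. Origin on the counter at mid-mouth; x points from the mouth into the bay, y across, z up. Mouth 82 wide between flared lips, narrowing over the first 34 mm to 51, then a channel 54 wide; inner face of the back wall at x = 165 mm: fully home, 55 mm of the bar still stand out of the mouth.
- post: Fixed round steel post with a red band, 26 in diameter, 52 high, 72 to 84 mm out before the bay's mouth and 47 to 50 mm to one side or other of its centre line. Origin at the centre of its foot. The bar passes it lengthwise on the centre line with about 16 mm to spare, but not crosswise. (The flat dark disc on the other side is an empty socket, flush, no obstacle.)
- jar0: bystander: sweet jar with blue sweets and a red lid, 112 in diameter, 185 high; origin under its centre
- jar1: bystander: sweet jar with brown sweets and a red lid, 112 in diameter, 185 high; origin under its centre
- lighter0: bystander: red pocket lighter lying flat, 77 x 24 x 13; origin under its middle
- lighter1: bystander: green pocket lighter lying flat, 77 x 24 x 13; origin under its middle
- tin: bystander: small metal tin, 66 in diameter, 60 high; origin under its centre
- tape: bystander: amber roll of tape lying flat, 90 in diameter, 40 high; origin under its centre
- spray: bystander: yellow spray bottle with an orange cap, 60 in diameter, 200 high; origin under its centre

How it is judged:
By the outcome, as a careful person would: the job done as asked, in the order asked, and still so for the second after the job is handed in, with the robot touching nothing.
It also fails if it takes over 72 s, if anything falls off the work surface, if the arm or the gripper's body presses on something with over 40 N, if the wrist force passes 120 N, or if a joint passes its speed limit or range.

### The arm

A 6-joint arm with a two-finger parallel gripper is mounted at the origin on the work surface. World frame = base frame: x ahead of the robot, y to its left, z up, the work surface at z = 0. Lengths are in m, angles in degrees, forces in N, time in s.
With the tool pointing down it reaches from about 0.375 to 0.9 m from the base axis. Payload 3.1 kg.
Tool frame: the origin (TCP) lies at the very end of the fingers, on their centre line; the grasp point (between the pads) lies 19 mm behind it; z points along the fingers, y is the direction in which the jaws open and shut (so a half turn about z gives the same grasp; the last joint's range is limited). The gripper opens to 87 mm and grips with 3 to 60 N. Pads are 19 mm wide; open, the fingers measure 117 mm over their backs; the gripper's body (75 mm by 190 mm) begins 51 mm behind the grasp point.
Start: joints at [-83.795, 30.224, 82.088, -0, 67.689, -10.227], TCP at [0.177, -0.599, 0.223] pointing down, gripper open.
Joint ranges: [-176.69, 176.69], [-43.24, 126.21], [12.49, 139.97], [-82, 262], [0, 151.66], [-163.58, 163.58]. Speed limits (degrees/s): [159.86, 159.86, 180, 180, 180, 180].

### API

Orientations are given as a 3x3 rotation matrix whose columns are the frame's x, y, z axes.
In Python, from rig import bot gives the robot as it stands. The module is installed in compiled form; this text tells all that it offers.
- The arm moves only by the tool play_rows, never from a script. Its argument "targets" is a list of rows, each a list of 7 numbers: the closure, from 0 (fully open) to 1 (shut), then the shift along the world's x, y, z in m, then the turn, a rotation vector about the world's x, y, z in rad. A call has 1 to 12 rows; each row shifts and turns the commanded pose from where the row before left it; what a row does not reach is not made up. A row lasts 1/8 s, in which the tool goes at most 62.5 mm and 10.7 degrees, less where a joint would pass 70% of its speed; a pose out of reach is approached as far as the arm can. A call with a gripper value outside its range is refused whole. The fingers move at their own pace and stop on an object; the grip force is fixed at half the most. Time passes only in rows, so rows that do not move let the fingers close. It gives the time, the measured TCP pose, the force and the opening at its end, in the units of the state.
- bot.read_state(): the state, without advancing time (a new reading comes with each control period).
- bot.capture(name): name is "scene" or "side" or "wrist"; returns the picture (480x640x3 uint8, blue, green, red); there is no depth.
- bot.get_calibration(name): a dict with "fx", "fy", "cx", "cy" (pixels), "R" (3x3) and "t" (3): a world point X has camera coordinates R X + t. Camera axes: x right, y down, z forward; pixel columns grow to the right and rows downward; lengths in m; the calibration is good to about 2 mm. The wrist camera is an equidistant fisheye: a pixel r from the principal point sees the ray r / f radians off the axis. A picture is of the moment at which its call begins: read the wrist's pose just before it. get_calibration takes no time and is no camera call; for the wrist camera it gives the pose at the moment of the call.
- bot.hand_in(): hands the job in, once; it reports no verdict.
The state is a dict: "time_s": time; "joint_positions": joint angles; "qvel": joint speeds; "tau": joint torques, N m; "position": TCP position; "tcp_rot": TCP orientation; "force": force on the tool from outside, world axes, zero at the start; "moment": the same for the moment, N m; "opening": opening from 0.0 (shut) to 1.0 (fully open).
Only numpy, scipy, OpenCV 4.12 (cv2) and the standard library are available. Lean on these libraries where they do the work, as an engineer would, in place of code of your own. Each camera call takes 0.05 s, during which the arm holds its last target. There are 200 camera calls.

## Working session

There is one attempt and no reset: what is moved stays moved. The work goes in short steps, Python scripts to look and compute and a tool call to move; the robot and the scene stay as the last step left them, time stands still between calls to the robot, and variables do not carry over. Pictures are saved under pics/ and viewed, about 8 in all and at most 12, crops included, and the job is handed in when it is done.

Besides the shell and the picture viewer there is one more tool, called after "Call:" as a command line: name --pt "numbers of a row" for each row, then --argument value for the rest. play_rows: Moves the arm, as the interface text tells. Its arguments: {"type":"object","properties":{"targets":{"type":"array","items":{"type":"array","items":{"type":"number"}}}},"required":["targets"]}

```bash
mkdir -p pics
python3 - <<'E'
from rig import bot
import cv2
for n in("scene","side"):
    cv2.imwrite(f"pics/{n}0.png",bot.capture(n)); c=bot.get_calibration(n); print(n,c)
s=bot.read_state(); print(s["position"],s["tcp_rot"],s["time_s"])
E
```

```text
scene {'fx': 508.3919209316117, 'fy': 508.3919209316117, 'cx': 317.5712867095341, 'cy': 239.30864902782673, 'R': array([[-0.11396139,  0.99338973, -0.01377123],
       [ 0.79846172,  0.08333357, -0.59625028],
       [-0.5911613 , -0.07894531, -0.80268048]]), 't': array([ 0.04443336, -0.42919261,  1.64680455])}
side {'fx': 535.9183305269952, 'fy': 535.9183305269952, 'cx': 318.97333279901414, 'cy': 238.5710648019601, 'R': array([[ 0.6947205 , -0.71922065, -0.0092241 ],
       [-0.49066444, -0.46449508, -0.73721959],
       [ 0.525939  ,  0.5166875 , -0.67559025]]), 't': array([-0.36443592,  0.33717974,  1.35191401])}
[ 0.17677374 -0.59878698  0.22166776] [[ 9.59152753e-01  2.82888585e-01 -2.10684748e-04]
 [ 2.82888443e-01 -9.59150810e-01  1.96297628e-03]
 [ 3.53225137e-04 -1.94239439e-03 -9.99998051e-01]] 0.1
```

View pics/scene0.png

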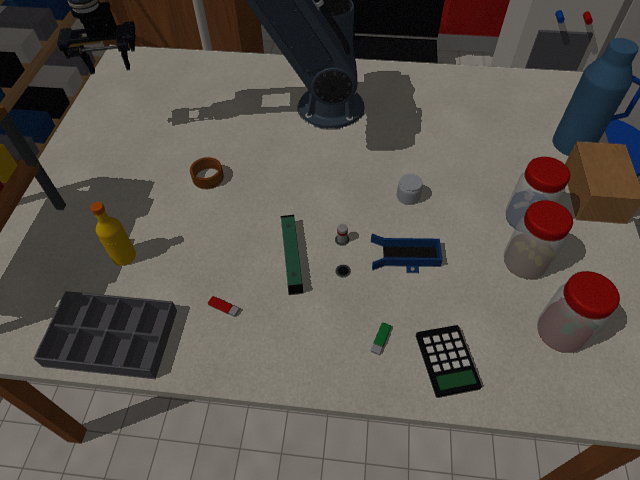

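View pics/side0.png

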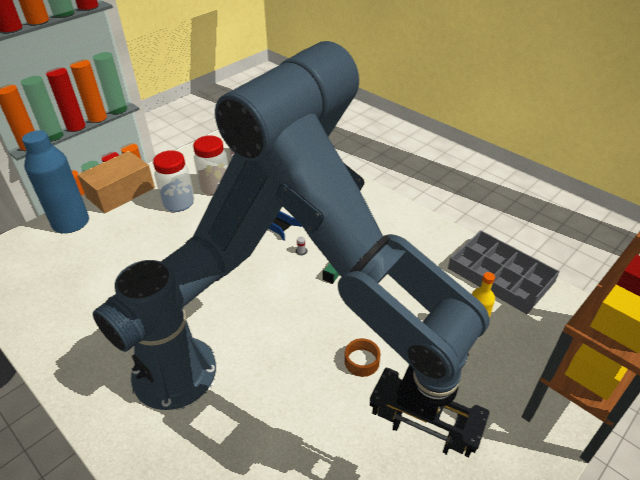

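The scene view shows the bar at about (291,254), lying crosswise. The post is at (342,235), the socket at (343,270), and the bay mouth at about (375,252), opening to the left. I'll zoom in to measure.

```bash
cat > h.py <<'E'
import numpy as np, cv2
from rig import bot
def ray(n,u,v,z):
    c=bot.get_calibration(n); R,t=c["R"],c["t"]
    d=R.T@np.array([(u-c["cx"])/c["fx"],(v-c["cy"])/c["fy"],1]); o=-R.T@t
    return (o+d*(z-o[2])/d[2])
def proj(n,X):
    c=bot.get_calibration(n); p=c["R"]@np.array(X)+c["t"]
    return c["fx"]*p[0]/p[2]+c["cx"],c["fy"]*p[1]/p[2]+c["cy"]
def crop(im,name,u0=265,v0=195,w=200,h=120,k=4):
    cv2.imwrite(name,cv2.resize(im[v0:v0+h,u0:u0+w],None,fx=k,fy=k,interpolation=cv2.INTER_CUBIC))
def bar(im,u0=180,v0=150,u1=480,v1=380):
    """bar pose by matching the silhouette of the 220x35x35 box to the green+black blob"""
    hsv=cv2.cvtColor(im,cv2.COLOR_BGR2HSV)
    m=cv2.inRange(hsv,(65,60,30),(90,255,200)); m[:v0]=0;m[v1:]=0;m[:,:u0]=0;m[:,u1:]=0
    n,l,s,c=cv2.connectedComponentsWithStats(m); i=1+np.argmax(s[1:,4])
    return (l==i).astype(np.uint8),s[i],c[i]
E
python3 - <<'E'
from h import *
im=cv2.imread("pics/scene0.png"); crop(im,"pics/c0.png")
m,s,c=bar(im); print(s,c)
for u,v in[(290,253)]: print(im[v,u],cv2.cvtColor(im,cv2.COLOR_BGR2HSV)[v,u])
E
```

```text
[281 216  21  70 907] [290.86328556 250.96030871]
[44 59 29] [ 75 130  59]
```

View pics/c0.png

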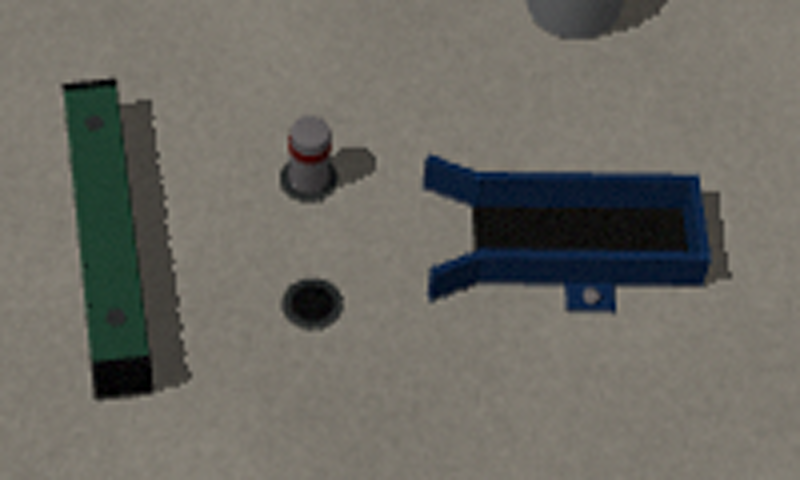

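The crop shows the bar's top face from (90,83) to (121,358), the post top at (311,130) with its foot at (309,182), and the socket at (312,303). The lip tips are at about (428,157) and (432,268), and the back of the bay at about (698,177) and (708,257).

Run:
```python
from h import *
f=lambda u,v,z:np.round(ray("scene",265+u/4-.375,195+v/4-.375,z)*1000,1)
for n,u,v,z in[("bar fl",64,87,.035),("bar fr",116,80,.035),("bar nl",92,361,.035),("bar nr",150,356,.035),("bot nl",96,398,0),("bot nr",153,392,0),
 ("post top",311,130,.052),("foot",309,182,0),("sock",312,303,0),("lipF",428,157,.03),("lipN",432,268,.03),("lipN foot",433,300,0),
 ("backF",698,177,.03),("backN",708,257,.03),("backNfoot",706,285,0),("neckF",477,173,.03),("neckN",477,251,.03),("tin base",578,38,0)]: print(n,f(u,v,z))
g=lambda u,v,z:np.round(ray("scene",u,v,z)*1000)
for n,u,v,z in[("tin",410,183,.06),("tape",207,165,.04),("l0",224,306,.0065),("l1",381,338,.0065),("jar0b",531,268,0),("spray",122,255,0)]: print(n,g(u,v,z))
```

```text
bar fl [497.3 -84.6  35. ]
bar fr [487.9 -51.5  35. ]
bar nl [702.7 -35.1  35. ]
bar nr [695.6  -1.4  35. ]
bot nl [707.4 -34.2   0. ]
bot nr [ 6.995e+02 -4.000e-01  0.000e+00]
post top [529.4  79.9  52. ]
foot [531.8  80.1   0. ]
sock [625.3  90.    0. ]
lipF [526.3 155.1  30. ]
lipN [611.7 161.9  30. ]
lipN foot [615.2 164.9   0. ]
backF [524.6 325.6  30. ]
backN [585.8 330.   30. ]
backNfoot [586.  334.2   0. ]
neckF [535.9 186.7  30. ]
neckN [596.1 188.9  30. ]
tin base [390.1 253.1   0. ]
tin [368. 248.  60.]
tape [ 337. -321.   40.]
l0 [ 760. -181.    6.]
l1 [802. 192.   6.]
jar0b [569. 556.   0.]
spray [ 638. -478.    0.]
```

Call:
play_rows --pt "1 0.0426 0.0426 0 0 0 0.1137" --pt "1 0.0426 0.0426 0 0 0 0.1137" --pt "1 0.0426 0.0426 0 0 0 0.1137" --pt "1 0.0426 0.0426 0 0 0 0.1137" --pt "1 0.0426 0.0426 0 0 0 0.1137" --pt "1 0.0426 0.0426 0 0 0 0.1137" --pt "1 0.0426 0.0426 0 0 0 0.1137" --pt "1 0.0426 0.0426 0 0 0 0.1137" --pt "1 0.0426 0.0426 0 0 0 0.1137" --pt "1 0.0426 0.0426 0 0 0 0.1137" --pt "1 0.0426 0.0426 0 0 0 0.1137" --pt "1 0.0426 0.0426 0 0 0 0.1137"

```text
time_s: 1.6
position: [0.689, -0.0866, 0.222]
tcp_rot: [[-0.084, 0.996, -0.001], [0.996, 0.084, 0.0], [0.0, -0.001, -1.0]]
force: [1.2, -0.3, -0.9]
opening: 0.005
```

```bash
cat >> h.py <<'E'
from scipy.optimize import minimize
M=np.array([.569,.1585]); A=np.array([-.079,.997]); N=np.array([.997,.079])
def model(p,cal,hl=.106,k=4):
    c,s=np.cos(p[2]),np.sin(p[2]); out=np.zeros((480,640),np.float32)
    P=lambda x,y,z:np.array([p[0]+c*x-s*y,p[1]+s*x+c*y,z])
    w=.0175; R,t=cal["R"],cal["t"]; cam=-R.T@t
    faces=[[P(-hl,-w,.035),P(hl,-w,.035),P(hl,w,.035),P(-hl,w,.035)]]
    for q in(-1,1):
        n=np.array([-s*q,c*q,0])
        if n@(cam-P(0,q*w,0))>0: faces.append([P(-hl,q*w,0),P(hl,q*w,0),P(hl,q*w,.035),P(-hl,q*w,.035)])
    big=np.zeros((480*k,640*k),np.uint8)
    for f in faces:
        q=[R@x+t for x in f]; q=np.array([[cal["fx"]*a[0]/a[2]+cal["cx"],cal["fy"]*a[1]/a[2]+cal["cy"]] for a in q])
        cv2.fillConvexPoly(big,np.round(((q+.5)*k-.5)*16).astype(np.int32),1,shift=4)
    return cv2.resize(big.astype(np.float32),(640,480),interpolation=cv2.INTER_AREA)
def find(guess,save=None):
    im=bot.capture("scene"); cal=bot.get_calibration("scene")
    if save: crop(im,save,240,170,220,150,3)
    hsv=cv2.cvtColor(im,cv2.COLOR_BGR2HSV); m=cv2.inRange(hsv,(65,60,30),(90,255,200))
    m[:160]=0;m[320:]=0;m[:,:180]=0;m[:,440:]=0; m=(m>0).astype(np.float32)
    f=lambda p:np.abs(model(p,cal)-m).sum()
    p0=np.array(guess,float)
    best=min((minimize(f,p0,method="Nelder-Mead",options=dict(initial_simplex=np.array([p0,p0+[.02,0,0],p0+[0,.02,0],p0+[0,0,a]]),xatol=1e-4,fatol=.5)) for a in(.25,-.25)),key=lambda r:r.fun)
    p=best.x; r=p[:2]-M; d=np.array([np.cos(p[2]),np.sin(p[2])])
    print("bar",np.round(p[:2]*1000,1),"yaw",round(np.degrees(p[2]),1),"u,v",np.round([r@A*1000,r@N*1000],1),"res",round(best.fun),"of",m.sum(),
      "\n +end",np.round((p[:2]+.11*d)*1000),"-end",np.round((p[:2]-.11*d)*1000),"err to bay deg",round(np.degrees(p[2]-np.arctan2(A[1],A[0])),1))
    s=bot.read_state(); print("tcp",np.round(s["position"]*1000,1),"yawy",np.round(np.degrees(np.arctan2(s["tcp_rot"][1,1],s["tcp_rot"][0,1])),1),"z",np.round(s["tcp_rot"][:,2],3),"F",np.round(s["force"],1),"t",s["time_s"],"op",round(s["opening"],2))
    return p
E
python3 -c "
from h import *
find([.597,-.043,.235])"
```

```text
bar [597.3 -43.4] yaw 13.5 u,v [-203.6   12.2] res 84 of 910.0 
 +end [704. -18.] -end [490. -69.] err to bay deg -81.0
tcp [694.3 -79.9 221.9] yawy 5.2 z [ 0.006  0.005 -1.   ] F [4.8 3.3 1.2] t 1.65 op 0.0
```

Call:
play_rows --pt "1 -0.002 -0.001 -0.04 0 0 0" --pt "1 0 0 -0.05 0 0 0" --pt "1 0 0 -0.05 0 0 0" --pt "1 0 0 -0.04 0 0 0" --pt "1 0 0 -0.02 0 0 0" --pt "1 0 0 -0.01 0 0 0" --pt "1 0 0 0 0 0 0"

```text
time_s: 2.52
position: [0.6864, -0.0894, 0.0129]
tcp_rot: [[-0.08, 0.997, 0.001], [0.997, 0.08, -0.0], [-0.0, 0.001, -1.0]]
force: [0.5, -0.5, 0.1]
opening: 0.009
```

Call:
play_rows --pt "1 0 0.013 -0.002 0 0 0.05" --pt "1 0 0.013 0 0 0 0.05" --pt "1 0 0.01 0 0 0 0.05" --pt "1 -0.0024 0.0087 0 0 0 0.065" --pt "1 -0.0029 0.0085 0 0 0 0.065" --pt "1 -0.0035 0.0083 0 0 0 0.065" --pt "1 -0.004 0.008 0 0 0 0.065" --pt "1 -0.0046 0.0078 0 0 0 0.065" --pt "1 -0.005 0.0075 0 0 0 0.065" --pt "1 -0.0055 0.0071 0 0 0 0.065" --pt "1 -0.006 0.0067 0 0 0 0.065" --pt "1 0 0 0 0 0 0"

```text
time_s: 4.03
position: [0.6521, 0.0104, 0.0111]
tcp_rot: [[-0.683, 0.73, 0.0], [0.73, 0.683, -0.0], [-0.0, 0.0, -1.0]]
force: [0.1, -0.5, 0.7]
opening: 0.006
```

```bash
python3 -c "
from h import *
find([.597,-.02,.6],'pics/p1.png')"
```

```text
bar [570.6 -66.6] yaw 15.1 u,v [-224.5  -16.2] res 883 of 174.0 
 +end [677. -38.] -end [464. -95.] err to bay deg -79.4
tcp [652.1  10.1  10.9] yawy 43.0 z [ 0. -0. -1.] F [0.2 0.2 0.7] t 4.075 op 0.01
```

View pics/p1.png

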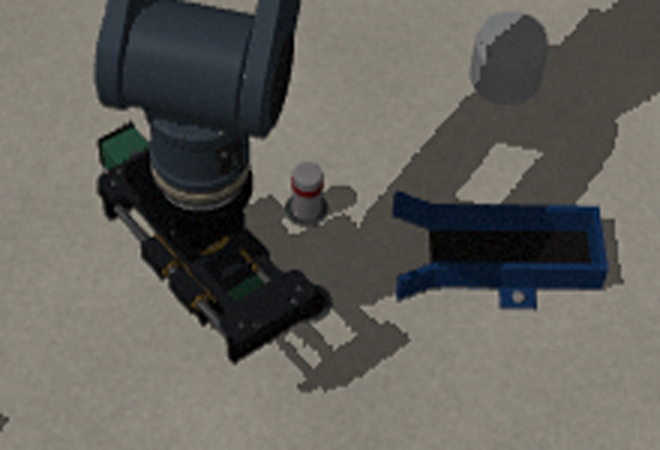

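Call:
play_rows --pt "1 0.014 -0.015 0 0 0 0" --pt "1 0 0 0.03 0 0 0" --pt "1 0 0 0.05 0 0 0" --pt "1 0 0 0.05 0 0 0" --pt "1 -0.02 0.01 0.02 0 0 0" --pt "1 -0.05 0.02 0 0 0 0" --pt "1 -0.05 0.02 0 0 0 0" --pt "1 -0.05 0.02 0 0 0 0" --pt "1 -0.05 0.02 0 0 0 0" --pt "1 0 0 0 0 0 0"

```text
time_s: 5.32
position: [0.4402, 0.0858, 0.1603]
tcp_rot: [[-0.683, 0.73, -0.007], [0.73, 0.683, 0.001], [0.005, -0.005, -1.0]]
force: [0.8, 0.6, 0.3]
opening: 0.005
```

```bash
python3 -c "
from h import *
find([.597,-.02,.7],'pics/p2.png')"
```

```text
bar [569.7 -22.4] yaw 40.4 u,v [-180.4  -13.6] res 116 of 1161.0 
 +end [653.  49.] -end [486. -94.] err to bay deg -54.1
tcp [444.4  85.  160.8] yawy 43.1 z [-0.001 -0.    -1.   ] F [ 1.   0.3 -0.1] t 5.375 op -0.0
```

Call:
play_rows --pt "1 0.009 -0.043 0 0 0 -0.02" --pt "1 0.009 -0.043 0 0 0 -0.025" --pt "1 0.009 -0.044 -0.01 0 0 0" --pt "1 0 0 -0.045 0 0 0" --pt "1 0 0 -0.045 0 0 0" --pt "1 0 0 -0.03 0 0 0" --pt "1 0 0 -0.018 0 0 0" --pt "1 0 0 0 0 0 0"

```text
time_s: 6.38
position: [0.4741, -0.0465, 0.0111]
tcp_rot: [[-0.648, 0.762, -0.001], [0.762, 0.648, 0.0], [0.001, -0.001, -1.0]]
force: [0.6, 0.3, 0.3]
opening: 0.009
```

Call:
play_rows --pt "1 0.007 -0.008 0 0 0 0" --pt "1 0.006 -0.007 0 0 0 0" --pt "1 0.0057 -0.0063 0 0 0 0.063" --pt "1 0.0061 -0.0059 0 0 0 0.063" --pt "1 0.0065 -0.0055 0 0 0 0.063" --pt "1 0.0068 -0.0051 0 0 0 0.063" --pt "1 0.0071 -0.0047 0 0 0 0.063" --pt "1 0.0074 -0.0042 0 0 0 0.063" --pt "1 0.0076 -0.0038 0 0 0 0.063" --pt "1 0.0078 -0.0033 0 0 0 0.063" --pt "1 0.008 -0.0028 0 0 0 0.063" --pt "1 0.0082 -0.0023 0 0 0 0.063"

```text
time_s: 7.88
position: [0.5577, -0.1054, 0.0135]
tcp_rot: [[-0.973, 0.231, 0.0], [0.231, 0.973, -0.001], [-0.0, -0.0, -1.0]]
force: [-2.1, -0.2, -0.6]
opening: 0.005
```

Call:
play_rows --pt "1 -0.02 0.006 0 0 0 0" --pt "1 -0.01 0.003 0.03 0 0 0" --pt "1 0 0 0.05 0 0 0" --pt "1 0 0 0.05 0 0 0" --pt "1 -0.02 0 0.02 0 0 0" --pt "1 -0.02 0 0 0 0 0" --pt "1 0 0 0 0 0 0"

```text
time_s: 8.75
position: [0.4868, -0.0958, 0.1639]
tcp_rot: [[-0.972, 0.234, 0.001], [0.234, 0.972, -0.001], [-0.001, -0.0, -1.0]]
force: [0.1, 0.2, -0.3]
opening: 0.006
```

```bash
python3 -c "
from h import *
find([.59,-.02,1.25],'pics/p3.png')"
```

```text
bar [608.7 -29.2] yaw 73.9 u,v [-190.3   24.8] res 187 of 1410.0 
 +end [639.  76.] -end [ 578. -135.] err to bay deg -20.6
tcp [488.  -96.1 163.6] yawy 76.5 z [ 0.002 -0.001 -1.   ] F [ 0.6 -0.4 -0.2] t 8.8 op 0.0
```

View pics/p3.png

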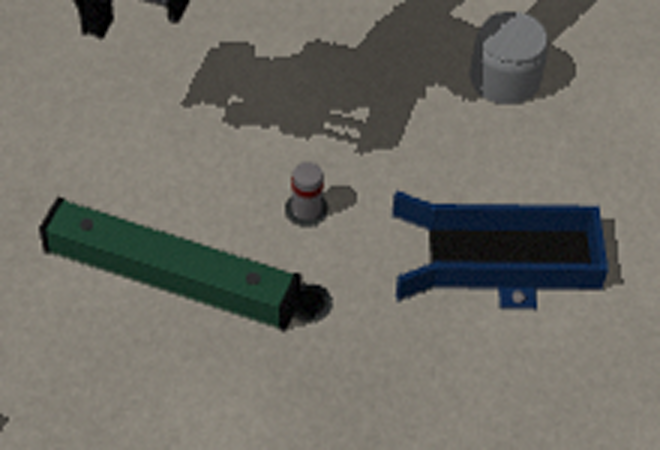

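Call:
play_rows --pt "1 0.0364 0.022 0 0 0 -0.02" --pt "1 0.0364 0.022 0 0 0 -0.025" --pt "1 0.0364 0.022 0 0 0 0" --pt "1 0.0364 0.022 0 0 0 0" --pt "1 0.0364 0.022 0 0 0 0" --pt "1 0 0 -0.05 0 0 0" --pt "1 0 0 -0.05 0 0 0" --pt "1 0 0 -0.035 0 0 0" --pt "1 0 0 -0.017 0 0 0" --pt "1 0 0 0 0 0 0"

```text
time_s: 10.05
position: [0.6693, 0.0145, 0.0093]
tcp_rot: [[-0.961, 0.277, -0.002], [0.277, 0.961, 0.0], [0.002, -0.0, -1.0]]
force: [0.2, -0.3, 0.5]
opening: 0.007
```

Call:
play_rows --pt "1 -0.01 0.003 0 0 0 0" --pt "1 -0.0092 0.0025 0 0 0 0" --pt "1 -0.0056 0.0015 0 0 0 0.045" --pt "1 -0.0056 0.0012 0 0 0 0.045" --pt "1 -0.0057 0.001 0 0 0 0.045" --pt "1 -0.0057 0.0007 0 0 0 0.045" --pt "1 -0.0057 0.0005 0 0 0 0.045" --pt "1 -0.0057 0.0002 0 0 0 0.045" --pt "1 -0.0057 0 0 0 0 0.045" --pt "1 -0.0057 -0.0003 0 0 0 0.045" --pt "1 0 0 0 0 0 0"

```text
time_s: 11.42
position: [0.605, 0.0249, 0.0121]
tcp_rot: [[-0.997, -0.079, 0.002], [-0.079, 0.997, -0.0], [-0.002, -0.0, -1.0]]
force: [-0.6, -0.6, 0.1]
opening: 0.003
```

Call:
play_rows --pt "1 0.02 0 0 0 0 0" --pt "1 0.01 0 0.03 0 0 0" --pt "1 0 0 0.05 0 0 0" --pt "1 0 0 0.05 0 0 0" --pt "1 -0.02 -0.04 0.01 0 0 -0.15" --pt "1 -0.02 -0.055 0 0 0 -0.15" --pt "1 -0.02 -0.055 0 0 0 -0.15" --pt "1 0 -0.055 0 0 0 -0.15" --pt "1 0 -0.05 0 0 0 -0.15" --pt "1 0 0 0 0 0 -0.15" --pt "1 0 0 0 0 0 -0.15"

```text
time_s: 12.8
position: [0.5739, -0.2311, 0.1509]
tcp_rot: [[-0.559, 0.829, -0.0], [0.829, 0.559, 0.0], [0.0, -0.0, -1.0]]
force: [0.3, -0.2, -0.2]
opening: 0.009
```

```bash
python3 -c "
from h import *
find([.585,-.03,1.63],'pics/p4.png')"
```

```text
bar [577.  -34.1] yaw 91.6 u,v [-192.6   -7.2] res 205 of 1424.0 
 +end [574.  76.] -end [ 580. -144.] err to bay deg -2.9
tcp [ 574.  -230.6  150.9] yawy 33.8 z [-0.  0. -1.] F [ 0.2 -0.4 -0.8] t 12.85 op 0.01
```

View pics/p4.png

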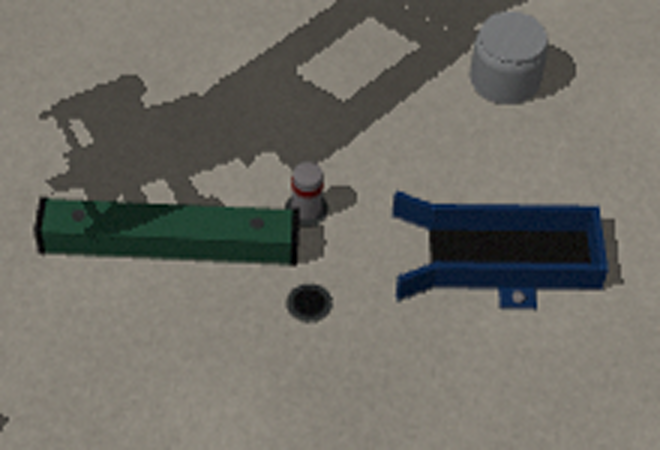

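Call:
play_rows --pt "1 -0.013 0.04 0 0 0 -0.128" --pt "1 -0.013 0.04 0 0 0 -0.128" --pt "1 -0.013 0.04 0 0 0 -0.128" --pt "1 -0.013 0.039 0 0 0 -0.128" --pt "1 0 0 -0.04 0 0 0" --pt "1 0 0 -0.05 0 0 0" --pt "1 0 0 -0.03 0 0 0" --pt "1 0 0 -0.02 0 0 0" --pt "1 0 0 0 0 0 0" --pt "1 0 0 0 0 0 0"

```text
time_s: 14.1
position: [0.5232, -0.0713, 0.0114]
tcp_rot: [[-0.089, 0.996, 0.001], [0.996, 0.089, -0.0], [-0.001, 0.001, -1.0]]
force: [0.4, 0.4, 1.4]
opening: 0.006
```

Call:
play_rows --pt "1 0.01 0 0 0 0 0" --pt "1 0.008 0 0 0 0 0" --pt "1 0.005 0 0 0 0 0" --pt "1 0.005 0 0 0 0 0" --pt "1 0.0045 0 0 0 0 0" --pt "1 0 0 0 0 0 0"

```text
time_s: 14.85
position: [0.5545, -0.0711, 0.0104]
tcp_rot: [[-0.088, 0.996, -0.002], [0.996, 0.088, 0.0], [0.001, -0.002, -1.0]]
force: [-2.0, -0.0, 1.4]
opening: 0.005
```

Call:
play_rows --pt "1 -0.02 0 0 0 0 0" --pt "1 -0.01 0 0.03 0 0 0" --pt "1 0 0 0.05 0 0 0" --pt "1 0.01 -0.03 0.04 0 0 0" --pt "1 0.02 -0.04 0 0 0 0" --pt "1 0.02 -0.04 0 0 0 0" --pt "1 0.02 -0.03 0 0 0 0" --pt "1 0 0 0 0 0 0"

```text
time_s: 15.85
position: [0.5971, -0.2142, 0.1306]
tcp_rot: [[-0.086, 0.996, 0.004], [0.996, 0.086, -0.002], [-0.002, 0.003, -1.0]]
force: [0.0, 0.4, -0.1]
opening: 0.005
```

```bash
python3 -c "
from h import *
find([.585,-.03,1.63],'pics/p5.png')"
```

```text
bar [578.  -34.1] yaw 92.6 u,v [-192.8   -6.2] res 192 of 1441.0 
 +end [573.  76.] -end [ 583. -144.] err to bay deg -1.9
tcp [ 595.5 -212.1  130.2] yawy 5.0 z [ 0.  0. -1.] F [-1.1 -0.2 -0.8] t 15.9 op 0.0
```

View pics/p5.png

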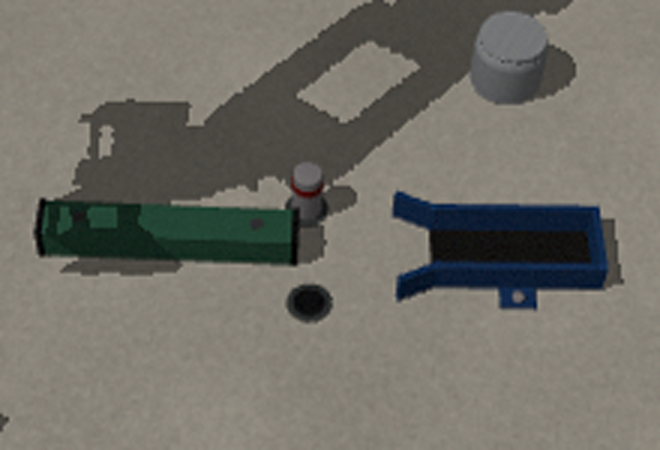

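Call:
play_rows --pt "1 -0.022 0.042 0 0 0 0" --pt "1 -0.022 0.042 0 0 0 0" --pt "1 -0.022 0.043 0 0 0 0" --pt "1 0 0 -0.05 0 0 0" --pt "1 0 0 -0.04 0 0 0" --pt "1 0 0 -0.02 0 0 0" --pt "1 0 0 -0.009 0 0 0" --pt "1 0 0 0 0 0 0"

```text
time_s: 16.9
position: [0.5286, -0.0836, 0.0114]
tcp_rot: [[-0.089, 0.996, -0.001], [0.996, 0.089, 0.001], [0.001, -0.001, -1.0]]
force: [-0.5, -0.3, 0.4]
opening: 0.006
```

Call:
play_rows --pt "1 0.01 0 0 0 0 0" --pt "1 0.008 0 0 0 0 0" --pt "1 0.005 0 0 0 0 0" --pt "1 0.005 0 0 0 0 0" --pt "1 0.004 0 0 0 0 0" --pt "1 0 0 0 0 0 0"

```text
time_s: 17.65
position: [0.559, -0.084, 0.0118]
tcp_rot: [[-0.089, 0.996, -0.005], [0.996, 0.089, 0.001], [0.001, -0.005, -1.0]]
force: [-5.4, -2.1, 6.2]
opening: 0.004
```

Call:
play_rows --pt "1 -0.02 0 0 0 0 0" --pt "1 -0.01 0 0.03 0 0 0" --pt "1 0 0 0.05 0 0 0" --pt "1 0.01 -0.03 0.04 0 0 0" --pt "1 0.02 -0.04 0 0 0 0" --pt "1 0.02 -0.03 0 0 0 0" --pt "1 0.014 -0.02 0 0 0 0" --pt "1 0 0 0 0 0 0"

```text
time_s: 18.65
position: [0.5962, -0.2058, 0.1315]
tcp_rot: [[-0.086, 0.996, 0.002], [0.996, 0.086, -0.001], [-0.001, 0.001, -1.0]]
force: [-0.8, 0.5, -0.4]
opening: 0.006
```

```bash
python3 -c "
from h import *
find([.585,-.03,1.63],'pics/p6.png')"
```

```text
bar [580.7 -33.8] yaw 93.7 u,v [-192.7   -3.6] res 193 of 1446.0 
 +end [574.  76.] -end [ 588. -144.] err to bay deg -0.9
tcp [ 594.9 -204.2  131.2] yawy 5.0 z [-0.001  0.001 -1.   ] F [-0.3  1.  -0.8] t 18.7 op 0.01
```

Call:
play_rows --pt "1 0 0 -0.05 0 0 0" --pt "1 0 0 -0.045 0 0 0" --pt "1 0 0 -0.02 0 0 0" --pt "1 0 0 -0.004 0 0 0" --pt "1 0 0 0 0 0 0" --pt "1 -0.0012 0.015 0 0 0 0" --pt "1 -0.0012 0.015 0 0 0 0" --pt "1 -0.0006 0.008 0 0 0 0"

```text
time_s: 19.7
position: [0.592, -0.1645, 0.0132]
tcp_rot: [[-0.09, 0.996, 0.0], [0.996, 0.09, 0.0], [0.0, 0.0, -1.0]]
force: [0.0, 1.5, 0.3]
opening: 0.008
```

Call:
play_rows --pt "1 -0.0006 0.008 0 0 0 0" --pt "1 -0.0006 0.008 0 0 0 0" --pt "1 -0.0006 0.008 0 0 0 0" --pt "1 -0.0006 0.008 0 0 0 0" --pt "1 -0.0006 0.008 0 0 0 0" --pt "1 -0.0006 0.008 0 0 0 0" --pt "1 -0.0006 0.008 0 0 0 0" --pt "1 -0.0006 0.008 0 0 0 0" --pt "1 0 0 0 0 0 0"

```text
time_s: 20.82
position: [0.5868, -0.1008, 0.0124]
tcp_rot: [[-0.089, 0.996, -0.001], [0.996, 0.089, 0.001], [0.002, -0.001, -1.0]]
force: [0.2, -0.7, 0.5]
opening: 0.001
```

```bash
python3 -c "
from h import *
find([.58,.015,1.63],'pics/p7.png')"
```

```text
bar [574.   20.9] yaw 95.2 u,v [-137.6   -5.9] res 260 of 1384.0 
 +end [564. 130.] -end [584. -89.] err to bay deg 0.6
tcp [ 586.5 -100.9   12.3] yawy 5.1 z [-0.002  0.002 -1.   ] F [-0.4  0.3  0.7] t 20.875 op 0.01
```

View pics/p7.png

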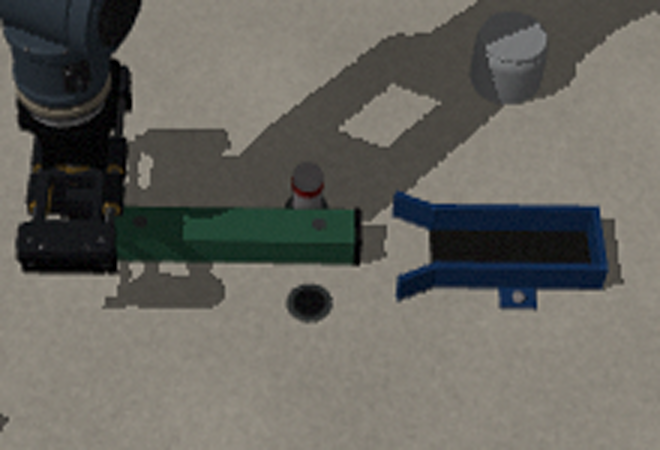

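Call:
play_rows --pt "1 -0.0015 0.008 0 0 0 0" --pt "1 -0.0011 0.008 0 0 0 0" --pt "1 -0.0006 0.008 0 0 0 0" --pt "1 -0.0006 0.008 0 0 0 0" --pt "1 -0.0006 0.008 0 0 0 0" --pt "1 -0.0006 0.008 0 0 0 0" --pt "1 -0.0006 0.008 0 0 0 0" --pt "1 -0.0006 0.008 0 0 0 0" --pt "1 0 0 0 0 0 0"

```text
time_s: 22.0
position: [0.5809, -0.0371, 0.0126]
tcp_rot: [[-0.089, 0.996, -0.001], [0.996, 0.089, 0.001], [0.001, -0.0, -1.0]]
force: [-0.2, 0.4, 0.2]
opening: 0.005
```

```bash
python3 -c "
from h import *
find([.57,.08,1.64],'pics/p8.png')"
```

```text
bar [569.1  86.7] yaw 95.8 u,v [-71.6  -5.5] res 308 of 1343.0 
 +end [558. 196.] -end [580. -23.] err to bay deg 1.3
tcp [581.1 -37.5  12.7] yawy 5.1 z [-0.     0.001 -1.   ] F [-0.3  0.2 -0. ] t 22.05 op 0.01
```

View pics/p8.png

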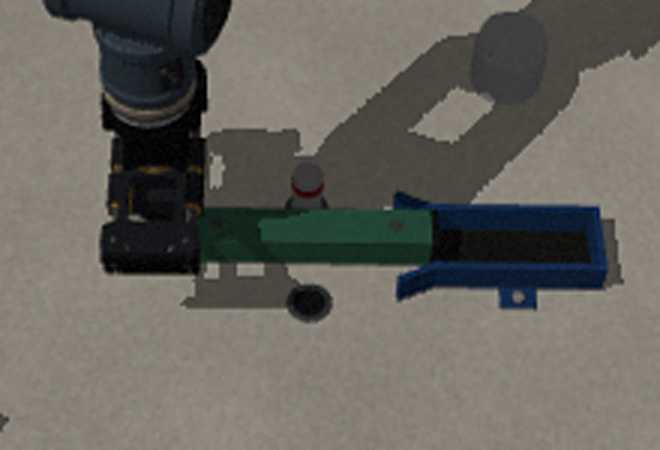

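Call:
play_rows --pt "1 -0.0014 0.008 0 0 0 0" --pt "1 -0.0012 0.008 0 0 0 0" --pt "1 -0.0006 0.008 0 0 0 0" --pt "1 -0.0006 0.008 0 0 0 0" --pt "1 -0.0006 0.008 0 0 0 0" --pt "1 -0.0006 0.008 0 0 0 0" --pt "1 -0.0006 0.008 0 0 0 0" --pt "1 -0.0006 0.008 0 0 0 0"

```text
time_s: 23.05
position: [0.5752, 0.0261, 0.0127]
tcp_rot: [[-0.088, 0.996, 0.0], [0.996, 0.088, -0.0], [-0.0, 0.0, -1.0]]
force: [0.2, -4.0, 3.3]
opening: 0.006
```

Call:
play_rows --pt "1 -0.0006 0.008 0 0 0 0" --pt "1 -0.0006 0.008 0 0 0 0" --pt "1 -0.0006 0.008 0 0 0 0" --pt "1 -0.0006 0.008 0 0 0 0" --pt "1 -0.0006 0.008 0 0 0 0" --pt "1 -0.0006 0.008 0 0 0 0" --pt "1 0 0 0 0 0 0"

```text
time_s: 23.92
position: [0.5707, 0.0751, 0.0123]
tcp_rot: [[-0.088, 0.996, -0.001], [0.996, 0.088, 0.001], [0.001, -0.001, -1.0]]
force: [0.6, 0.4, 0.9]
opening: 0.005
```

```bash
python3 -c "
from h import *
find([.56,.21,1.65],'pics/p9.png')"
```

```text
bar [558.7 203.2] yaw 97.7 u,v [45.4 -6.8] res 411 of 1248.0 
 +end [544. 312.] -end [573.  94.] err to bay deg 3.1
tcp [570.3  75.   12.1] yawy 5.1 z [-0.002  0.001 -1.   ] F [-0.1 -0.1 -0.8] t 23.975 op 0.01
```

Call:
play_rows --pt "1 -0.0003 0.005 0 0 0 0" --pt "1 -0.0003 0.004 0 0 0 0" --pt "1 -0.0002 0.003 0 0 0 0" --pt "1 0 0 0 0 0 0"

```text
time_s: 24.48
position: [0.5703, 0.0864, 0.0124]
tcp_rot: [[-0.088, 0.996, -0.001], [0.996, 0.088, 0.001], [0.001, -0.001, -1.0]]
force: [0.1, -0.3, -0.2]
opening: 0.005
```

Call:
play_rows --pt "1 -0.0001 0.0015 0 0 0 0" --pt "1 -0.0001 0.0015 0 0 0 0"

```text
time_s: 24.72
position: [0.5704, 0.0887, 0.0125]
tcp_rot: [[-0.088, 0.996, -0.0], [0.996, 0.088, -0.0], [-0.0, -0.0, -1.0]]
force: [0.1, -2.2, -0.9]
opening: 0.001
```

Call:
play_rows --pt "1 -0.0001 0.0015 0 0 0 0" --pt "1 -0.0001 0.0015 0 0 0 0"

```text
time_s: 24.98
position: [0.5702, 0.0918, 0.0125]
tcp_rot: [[-0.088, 0.996, -0.0], [0.996, 0.088, -0.0], [0.0, -0.0, -1.0]]
force: [1.6, -0.7, -1.7]
opening: 0.001
```

Call:
play_rows --pt "1 -0.0001 0.0015 0 0 0 0" --pt "1 -0.0001 0.0015 0 0 0 0"

```text
time_s: 25.22
position: [0.5703, 0.0941, 0.0126]
tcp_rot: [[-0.089, 0.996, 0.001], [0.996, 0.089, -0.001], [-0.001, 0.0, -1.0]]
force: [0.2, -8.0, -2.5]
opening: 0.003
```

Call:
play_rows --pt "1 -0.0001 0.001 0 0 0 0" --pt "1 -0.0001 0.001 0 0 0 0"

```text
time_s: 25.48
position: [0.5705, 0.0942, 0.0126]
tcp_rot: [[-0.091, 0.996, 0.001], [0.996, 0.091, -0.004], [-0.004, 0.001, -1.0]]
force: [1.1, -13.9, -0.8]
opening: 0.003
```

Call:
play_rows --pt "1 0 0.001 0 0 0 0" --pt "1 0 0.001 0 0 0 0" --pt "1 0 0 0 0 0 0"

```text
time_s: 25.85
position: [0.571, 0.0942, 0.0127]
tcp_rot: [[-0.091, 0.996, 0.001], [0.996, 0.091, -0.006], [-0.006, 0.001, -1.0]]
force: [0.5, -18.0, -1.0]
opening: 0.002
```

Call:
play_rows --pt "1 0.001 -0.015 0 0 0 0" --pt "1 0.002 -0.025 0 0 0 0" --pt "1 0.002 -0.02 0.02 0 0 0" --pt "1 0 -0.02 0.04 0 0 0" --pt "1 -0.02 -0.04 0.05 0 0 0" --pt "1 -0.03 -0.05 0.03 0 0 0" --pt "1 -0.03 -0.05 0 0 0 0" --pt "1 0 0 0 0 0 0" --pt "1 0 0 0 0 0 0"

```text
time_s: 26.98
position: [0.4978, -0.1159, 0.1479]
tcp_rot: [[-0.087, 0.996, 0.001], [0.996, 0.087, 0.001], [0.001, 0.001, -1.0]]
force: [0.2, -0.5, -0.7]
opening: 0.003
```

```bash
python3 -c "
from h import *
find([.56,.21,1.65])
im=bot.capture('scene'); crop(im,'pics/p10.png',305,205,160,90,5); cv2.imwrite('pics/s10.png',im)"
```

```text
bar [557.4 213.5] yaw 97.4 u,v [55.8 -7.2] res 280 of 1377.0 
 +end [543. 323.] -end [572. 104.] err to bay deg 2.9
tcp [ 498.  -115.3  147.7] yawy 5.1 z [ 0.     0.001 -1.   ] F [ 0.2  0.1 -0.1] t 27.025 op 0.01
```

View pics/p10.png

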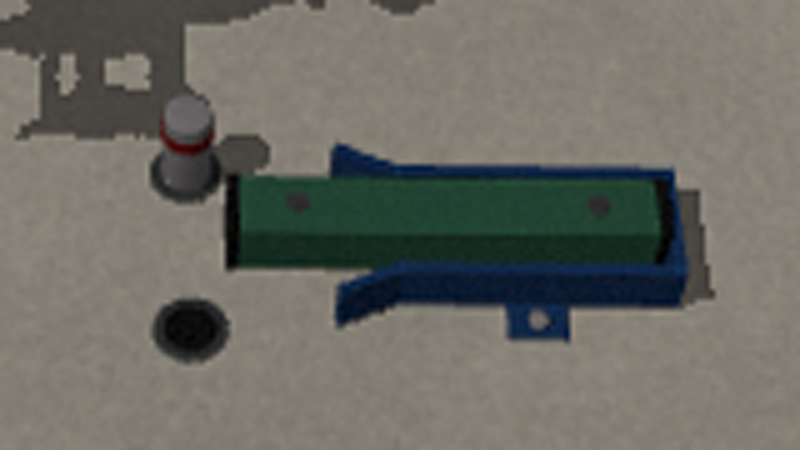

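```bash
python3 -c "
from h import *
a=cv2.imread('pics/scene0.png').astype(int);b=cv2.imread('pics/s10.png').astype(int)
for n,(u,v) in dict(tin=(410,188),l0=(224,306),l1=(381,338),tape=(207,172),spray=(117,240),jars=(545,240),jar1=(580,310)).items():
    print(n,np.abs(a-b)[v-18:v+18,u-18:u+18].mean().round(1))
bot.hand_in()"
```

```text
tin 13.2
l0 5.6
l1 5.4
tape 4.3
spray 4.0
jars 4.2
jar1 4.3
the job is handed in; nothing more can be done
```

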